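# Unclamp the optics tray and hold it level above its nest

## Robot

A 6-joint arm with a two-finger parallel gripper is mounted at the origin on a cart in front of the work surface, level with it; the furniture and walls round the work are solid. World frame = base frame: x ahead of the robot, y to its left, z up, the work surface at z = 0. Lengths are in m, angles in rad, forces in N, time in s.
With the tool pointing down it reaches from about 0.25 to 0.775 m from the base axis. Payload 4 kg.
Tool frame: the origin (TCP) lies between the finger pads; the fingertips stand 14 mm ahead of it and the grasp point (between the pads) lies 5 mm behind it (nose_length is the distance from the TCP to the fingertips, in m); z points along the fingers, y is the line along which they close (so a half turn about z gives the same grasp; the last joint's range is limited). The gripper opens to 94 mm and grips with 3 to 60 N. Pads are 16 mm wide; open, the fingers measure 119 mm over their backs; the gripper's body (75 mm by 177 mm) begins 78 mm behind the grasp point.
Start: joints at [-1.277, 0.087, 1.371, -0, 1.684, -0.103], TCP at [0.213, -0.507, 0.22] pointing down, gripper open.
Joint ranges: [-3.1, 3.1], [-0.76, 2.03], [0.27, 2.55], [-1.08, 4.22], [0.17, 2.65], [-2.57, 2.57]. Speed limits (rad/s): [2.79, 2.79, 3.14, 3.14, 3.14, 3.14].

## Interface

Orientations are given as [roll, pitch, yaw] about the fixed x, y, z axes, in that order (R = Rz(yaw) Ry(pitch) Rx(roll)).
In Python, from bench import * gives the robot as it stands.
- The arm moves only by the tool move_arm, never from a script. Its argument "steps" is one flat list of numbers, 7 for each row, row after row: the turn, a rotation vector about the world's x, y, z in rad, then the shift along the world's x, y, z in m, then the opening, from 0 (shut) to 1 (fully open). A call has 1 to 12 rows; each row is the pose to reach, as a shift and turn from the pose commanded when the call began; what a row does not reach only later rows make up. A row lasts 1/10 s, in which the tool goes at most 50 mm and 8.59 degrees, less where a joint would pass 70% of its speed; a pose out of reach is approached as far as the arm can. A call with a gripper value outside its range is refused whole. The fingers move at their own pace and stop on an object; the grip force is fixed at half the most. Time passes only in rows, so rows that repeat a pose let the fingers close. It gives the time, the measured TCP pose, the force, the opening and the grip force at its end, in the units of the state.
- get_obs(): the state, without advancing time (a new reading comes with each control period).
- snapshot(name): name is "side" or "top" or "wrist"; returns (picture, depth): 480x640x3 uint8, red, green, blue; 480x640 float32, m along the optical axis (not along the pixel's ray), 0 where there is no reading.
- camera_model(name): a dict with "fx", "fy", "cx", "cy" (pixels), "rvec" (rotation vector, rad) and "tvec" (3), from world to camera coordinates, as OpenCV has them. Camera axes: x right, y down, z forward; pixel columns grow to the right and rows downward; lengths in m; the calibration is good to about 2 mm. A picture is of the moment at which its call begins: read the wrist's pose just before it. camera_model takes no time and is no camera call; for the wrist camera it gives the pose at the moment of the call.
- close_job(): hands the job in; it is judged then, once.
Trained networks look in the newest picture that a camera, given by its name, has taken for a name from the list of things; names that differ only in an ending like _2 or _b are one class to them, and where a whole thing is asked for, a point or a joint stands for the part that bears it (a point fixed in the world has none). Each returns a list of dicts, best first, with "score" (0 to 1); they miss things now and then, are a little off and sometimes report something else, mostly with a low value. They report only what shows in the picture. A call takes as long as a camera call. They do not tell look-alikes from the thing itself.
- silhouettes(camera, target): "pixels" (480x640 bool, what is visible of it) and "uv" ([column, row] in pixels, amid what is visible of it).
- spot_point(camera, target): "uv" ([column, row] in pixels: a listed point, or the origin of a listed thing).
The state is a dict: "time": time; "joint_positions": joint angles; "qvel": joint speeds; "joint_torque": joint torques, N m; "tool_pos": TCP position; "ee_rot": TCP orientation; "wrist_force": force on the tool from outside, world axes, zero at the start; "wrist_torque": the same for the moment, N m; "width": finger opening in m; "finger_force": force on a finger pad.
Only numpy, scipy, OpenCV 4.12 (cv2) and the standard library are available. Lean on these libraries where they do the work, as an engineer would, in place of code of your own. Each camera call takes 0.05 s, during which the arm holds its last target. There are 200 camera calls.

## Task

The little metal tray carrying a microscope objective and a lens canister is locked in its nest by a swing clamp. Turn the clamp knob, either way round, until its tongue is well clear of the tray, then grip the tray by its upright handle and lift it straight up about 10 cm, level and gently, so that both parts stay standing on it. Finish while still holding the tray steady and level in the air above its nest, and leave the other things on the table where they are.

Things in the scene. Friction and masses are not known exactly. Their poses are not given: they have to be found in the camera images.
- nest: Fixed dark steel base plate, 96 (x) x 180 (y) mm, 10 mm thick; corner rails (tops 19 mm above the table) locate the tray with 2.5 mm play; an extension on its -x side (nearest the robot) carries the clamp. Origin: centre of the plate's underside, on the table; z up. The clamp's vertical turning axis is at x = -78 mm, y = 0 in this frame.
- clamp_knob (a joint): Angle of the swing clamp, rad, anticlockwise from above; stops at -1.57 and 1.57; friction 0.06 N m, stays where left. At 0 the tongue points along the nest's +x over the middle of the tray's long edge, overlapping it 12 mm, 2.5 mm above its lip; beyond 0.95 either way it is clear of the tray. Starts within 0.3 of 0.
- knob_top (a point): Centre of the top of the clamp's black bar knob, on the turning axis, 74.5 mm above the table. The bar is 46 mm long, 13 mm thick, 30 mm high (44.5 to 74.5 mm above the table), its length along the tongue (x axis of this point, to the tongue's tip); grip it from above across the 13 mm. Under it: a disc 28 mm across (top 47.5 mm above the table) and a stem.
- tongue_tip (a point): Tip of the clamp's steel tongue, 52 mm from the turning axis; the tongue is 14 mm wide, 6 mm thick, 21.5 to 27.5 mm above the table.
- tray: Loose aluminium tray, 76 mm (x) x 160 mm (y), floor 5 mm thick, edge lip to 9 mm above its underside, 0.25 kg. Origin: centre of the underside; z up, axes as the nest's. Starts seated in the nest, underside 10 mm above the table. An upright handle stands in its middle.
- tray_handle (a point): Grip point in the tray's upright handle: 75 mm above the tray's underside, over its centre. The grey plastic grip is 15 mm thick (tray x), 36 mm long (tray y), from 49 to 91 mm above the tray's underside; the stem below is 10 x 22 mm. Grip it from above across its 15 mm.
- objective: Light-coloured microscope objective, 28 mm across, 44 mm tall, 0.085 kg, standing loose on the tray's floor 50 mm from the handle along the tray's y, on either side. Origin: centre of its underside, z up.
- canister: Off-white lens canister, 41 mm across, 50 mm tall, 0.06 kg, standing loose on the tray's floor 50 mm from the handle on the other side from the objective. Origin: centre of its underside, z up.
- eyepiece: Bystander: black eyepiece standing on end, 39 mm across, 63 mm tall; origin at the centre of its underside.
- filter_slider: Bystander: flat black slider with two small windows, lying flat, 26 x 95 x 10 mm; origin at the middle of its underside.
- tall_canister: Bystander: black lens canister, 37 mm across, 62 mm tall; origin at the centre of its underside.
Not all that is in view belongs to the job. What is shaped like the canister but turquoise or yellow is not meant.

How it is judged:
On the way, in this order (a step that is already met when the one before it is completed fails the run):
1. the clamp's tongue is turned clear of the tray while the tray still sits in its nest ((value of joint clamp_knob above 0.95 rad or value of joint clamp_knob below -0.95 rad) and z of tray in the frame of nest below 0.016 m), for 0.2 s.
2. the tray is lifted by the fingers, level, at least 60 mm clear of its seat with both parts standing on it (z of tray in the frame of nest above 0.07 m and horizontal distance between tray and nest below 0.1 m and angle between tray's own z axis and vertical below 0.09 rad and contact force between the fingers and tray above 1 N and contact force between tray and nest below 0.1 N and z of objective in the frame of tray between 0 and 0.012 m and x of objective in the frame of tray between -0.038 and 0.038 m and y of objective in the frame of tray between -0.08 and 0.08 m and angle between each of objective, canister's own z axis and vertical below 0.2 rad and z of canister in the frame of tray between 0 and 0.012 m and x of canister in the frame of tray between -0.038 and 0.038 m and y of canister in the frame of tray between -0.08 and 0.08 m), for 0.3 s.
At the end, for the whole second after the job is handed in: Fingers hold the tray over its nest: 60 mm or more above its seat, within 100 mm sideways of the nest centre, not touching the nest, level within 0.09 rad, slower than 20 mm/s and 0.15 rad/s; objective and canister stand on its floor within 0.2 rad of upright; clamp over 0.95 rad off (all of step 2 and (value of joint clamp_knob above 0.95 rad or value of joint clamp_knob below -0.95 rad) and linear speed of tray below 0.02 m/s and angular speed of tray below 0.15 rad/s); the arm keeps its last pose, push and grip.
It fails at once if the tray is tipped by more than 0.3 rad (angle between tray's own z axis and vertical above 0.3 rad).
It fails at once if one of the other things on the table is moved by more than 20 mm (distance of any of eyepiece, filter_slider, tall_canister from where it was at the start of the episode above 0.02 m).
It also fails if it takes over 40 s, if anything falls off the work surface, if the arm or the gripper's body presses on something with over 40 N, if the wrist force passes 120 N, or if a joint passes its speed limit or range.

## Working session

There is one attempt and no reset: what is moved stays moved. The work goes in short steps, Python scripts to look and compute and a tool call to move; the robot and the scene stay as the last step left them, time stands still between calls to the robot, and variables do not carry over. Pictures are saved under pics/ and viewed, at most 10 in all, crops included, and the job is handed in when it is done.

Besides the shell and the picture viewer there is one more tool, called after "Call:" in YAML: its name, and indented under it one key for each argument. move_arm: Moves the arm, as the interface text tells. Its arguments: {"type":"object","properties":{"steps":{"type":"array"}},"required":["steps"]}

```bash
mkdir -p pics
cat > h.py <<'E'
from bench import *
import numpy as np, cv2
def ray(cam,uv,z):
    m=camera_model(cam);R=cv2.Rodrigues(np.array(m["rvec"],float))[0];t=np.array(m["tvec"],float).ravel()
    d=R.T@np.array([(uv[0]-m["cx"])/m["fx"],(uv[1]-m["cy"])/m["fy"],1]);c=-R.T@t
    return c+d*(z-c[2])/d[2]
def cloud(cam,dep,mask=None):
    m=camera_model(cam);R=cv2.Rodrigues(np.array(m["rvec"],float))[0];t=np.array(m["tvec"],float).ravel()
    v,u=np.nonzero((dep>0)&(True if mask is None else mask));z=dep[v,u]
    return (np.c_[(u-m["cx"])/m["fx"]*z,(v-m["cy"])/m["fy"]*z,z]-t)@R
E
python3 - <<'E'
from h import *
for c in ["top","side"]:
    p,d=snapshot(c); cv2.imwrite(f"pics/{c}0.png",p[:,:,::-1])
    for n,z in [("knob_top",.0745),("tongue_tip",.0275),("tray_handle",.085),("tray",.01),("nest",0),("objective",.015),("canister",.015),("eyepiece",0),("filter_slider",0),("tall_canister",0)]:
        for r in spot_point(c,n)[:3]: print(c,n,np.round(r["score"],2),np.round(r["uv"]),np.round(ray(c,r["uv"],z),3))
o=get_obs();print(o["time"],o["tool_pos"],o["ee_rot"],o["width"])
E
```

```text
top knob_top 0.6 [353. 270.] [0.525 0.146 0.075]
top tongue_tip 0.5 [344. 250.] [0.573 0.159 0.028]
top tongue_tip 0.23 [353. 271.] [0.528 0.143 0.028]
top tray_handle 0.61 [346. 235.] [0.593 0.156 0.085]
top tray 0.89 [346. 242.] [0.592 0.155 0.01 ]
top objective 0.43 [369. 235.] [0.606 0.106 0.015]
top canister 0.92 [322. 242.] [0.593 0.205 0.015]
top canister 0.88 [263. 248.] [0.584 0.33  0.015]
top canister 0.65 [311. 295.] [0.481 0.231 0.015]
top eyepiece 0.55 [220. 218.] [0.655 0.424 0.   ]
top eyepiece 0.2 [214. 250.] [0.586 0.437 0.   ]
top filter_slider 0.69 [216. 250.] [0.586 0.434 0.   ]
top tall_canister 0.78 [421. 202.] [ 0.679 -0.012  0.   ]
side knob_top 0.6 [300. 282.] [0.52  0.135 0.075]
side tongue_tip 0.8 [326. 288.] [0.569 0.157 0.027]
side tray_handle 0.56 [345. 266.] [0.598 0.141 0.085]
side tray 0.78 [343. 292.] [0.6   0.157 0.01 ]
side tray 0.49 [327. 274.] [0.586 0.207 0.01 ]
side nest 0.34 [345. 265.] [0.628 0.232 0.   ]
side objective 0.78 [357. 313.] [0.605 0.099 0.015]
side canister 0.9 [309. 236.] [0.582 0.316 0.015]
side canister 0.8 [328. 274.] [0.586 0.201 0.015]
side canister 0.67 [266. 282.] [0.477 0.214 0.015]
side eyepiece 0.78 [331. 205.] [0.657 0.421 0.   ]
side filter_slider 0.5 [298. 207.] [0.589 0.435 0.   ]
side tall_canister 0.76 [429. 365.] [ 0.68  -0.019  0.   ]
1.1 [ 0.21256957 -0.50729121  0.21951819] [ 3.14145449e+00 -1.56663357e-05  3.96839805e-01] 0.09385274523846518
```

Run:
```python
import cv2
p=cv2.imread("pics/top0.png"); cv2.imwrite("pics/topc.png",cv2.resize(p[180:330,220:420],None,fx=4,fy=4,interpolation=cv2.INTER_CUBIC))
```

```text
(no output)
```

View pics/topc.png

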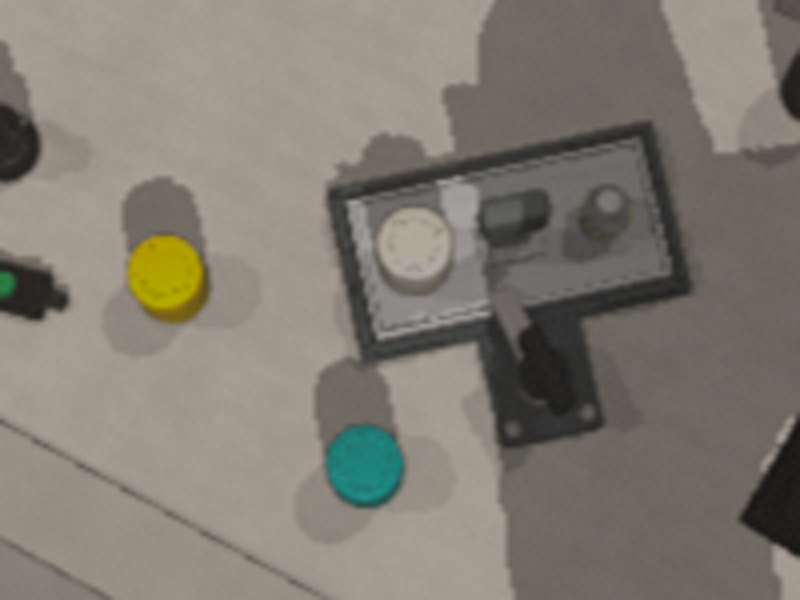

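View pics/side0.png

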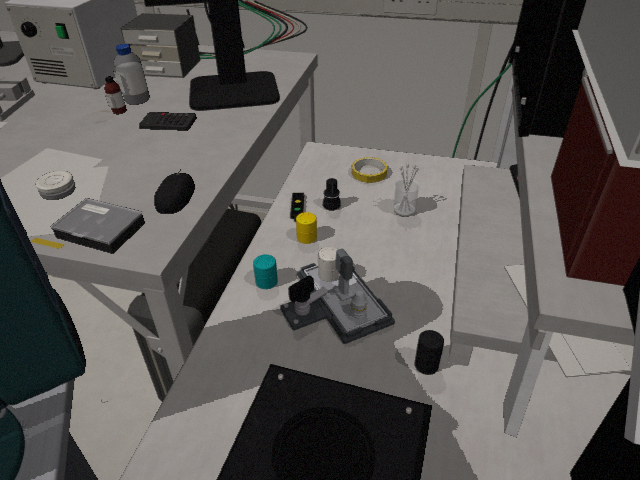

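The crop shows the tray in its nest at about (510,240). The off-white canister (crop 415,248; full image 322,242) and the objective (605,210) stand on it. The knob is at (545,370) and the tongue points up-left, about 0.3 rad positive of the nest's x axis. There are three canister candidates: off-white (322,242), yellow (263,248) and turquoise (311,295). Only the off-white one, on the tray, fits the description. Next I move over it for a close look.

Call:
move_arm:
  steps: [0, 0, 0.01, 0.012, 0.024, 0.01, 1, 0, 0, 0.02, 0.034, 0.068, 0.02, 1, 0, 0, 0.03, 0.056, 0.112, 0.03, 1, 0, 0, 0.04, 0.078, 0.156, 0.03, 1, 0, 0, 0.05, 0.1, 0.2, 0.03, 1, 0, 0, 0.06, 0.122, 0.244, 0.03, 1, 0, 0, 0.07, 0.144, 0.288, 0.03, 1, 0, 0, 0.08, 0.166, 0.332, 0.03, 1, 0, 0, 0.09, 0.188, 0.376, 0.03, 1, 0, 0, 0.1, 0.21, 0.42, 0.03, 1, 0, 0, 0.1, 0.232, 0.464, 0.03, 1, 0, 0, 0.1, 0.25, 0.5, 0.03, 1]

```text
time: 2.3
tool_pos: [0.4632, -0.0047, 0.2498]
ee_rot: [3.141, -0.001, 0.498]
wrist_force: [0.5, -1.5, -0.3]
width: 0.0941
finger_force: 0.0
```

Call:
move_arm:
  steps: [0, 0, 0, 0.02, 0.04, 0, 0.6, 0, 0, 0, 0.035, 0.07, 0, 0.5, 0, 0, 0, 0.05, 0.09, 0.01, 0.5, 0, 0, 0, 0.055, 0.1, 0.01, 0.5, 0, 0, 0, 0.055, 0.1, 0.01, 0.5, 0, 0, 0, 0.055, 0.1, 0.01, 0.5]

```text
time: 2.9
tool_pos: [0.5171, 0.092, 0.2591]
ee_rot: [3.141, 0.001, 0.496]
wrist_force: [0.2, -0.4, -0.5]
width: 0.0499
finger_force: 0.0
```

```bash
cat > look.py <<'E'
from h import *
import sys
o=get_obs();print(o["time"],o["tool_pos"],o["ee_rot"],o["width"],o["joint_positions"],o["wrist_force"])
p,d=snapshot("wrist"); k=sys.argv[1]; cv2.imwrite(f"pics/w{k}.png",p[:,:,::-1]); np.save(f"d{k}",d)
for n,z in [("knob_top",.0745),("tongue_tip",.0275),("tray_handle",.085),("tray",.01),("objective",.015),("canister",.015)]:
    for r in spot_point("wrist",n)[:2]: print(n,np.round(r["score"],2),np.round(r["uv"]),np.round(ray("wrist",r["uv"],z),4))
P=cloud("wrist",d)
def rect(name,s):
    if len(s)<20: print(name,len(s));return
    c,sz,_=r=cv2.minAreaRect(s[:,:2].astype(np.float32)); b=cv2.boxPoints(r)
    e=max(b[1]-b[0],b[2]-b[1],key=np.linalg.norm); print(name,len(s),np.round(c,4),np.round(sz,4),"long axis",round(np.degrees(np.arctan2(e[1],e[0]))%180*np.pi/180,3))
near=lambda q,r:np.hypot(*(P[:,:2]-q).T)<r
rect("knob",P[near([.525,.146],.035)&(abs(P[:,2]-.0745)<.004)])
rect("handle",P[near([.597,.155],.035)&(abs(P[:,2]-.101)<.004)])
rect("can",P[near([.59,.205],.035)&(abs(P[:,2]-.065)<.003)])
rect("obj",P[near([.605,.105],.035)&(abs(P[:,2]-.059)<.004)])
E
python3 look.py 1
```

```text
2.9 [0.51707836 0.09196243 0.25910127] [3.14132380e+00 1.23054691e-03 4.96254128e-01] 0.049944974674450186 [ 6.85167871e-02  2.82634408e-02  1.35486416e+00 -7.68720824e-04
  1.75947315e+00  1.14291502e+00] [ 0.17408611 -0.41774253 -0.45277942]
knob_top 0.97 [288. 202.] [0.522  0.1391 0.0745]
tongue_tip 0.71 [300. 150.] [0.5704 0.1547 0.0275]
tongue_tip 0.15 [291. 200.] [0.5182 0.1397 0.0275]
tray_handle 0.87 [310. 120.] [0.5992 0.1546 0.085 ]
tray 0.75 [316. 132.] [0.5956 0.1501 0.01  ]
objective 0.94 [361. 143.] [0.6088 0.1014 0.015 ]
objective 0.41 [312. 124.] [0.6011 0.1574 0.015 ]
canister 0.78 [163.  64.] [0.5793 0.3226 0.015 ]
canister 0.58 [268. 115.] [0.5872 0.2037 0.015 ]
knob 598 [0.5235 0.1381] [0.0456 0.013 ] long axis 0.419
handle 727 [0.5996 0.1525] [0.0149 0.0358] long axis 1.766
can 1490 [0.5899 0.2027] [0.0395 0.0393] long axis 1.254
obj 225 [0.6094 0.1021] [0.0156 0.0159] long axis 1.88
```

View pics/w1.png

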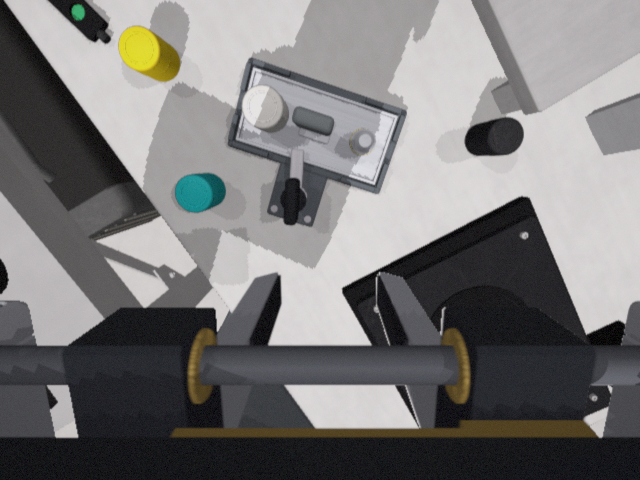

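The wrist view shows the knob at (288,202), the tongue tip at (300,150) and the handle at (312,120). From depth, the knob is at (0.523,0.138) and heads 0.42 rad, while the nest yaw is 0.195, so the clamp sits at +0.22. I'll descend over the knob, grip it and turn it about +1.0 rad.

Call:
move_arm:
  steps: [0, 0, -0.03, 0.002, 0.02, -0.02, 0.5, 0, 0, -0.06, 0.004, 0.038, -0.06, 0.5, 0, 0, -0.078, 0.0055, 0.0455, -0.1, 0.5, 0, 0, -0.078, 0.0055, 0.0455, -0.135, 0.5, 0, 0, -0.078, 0.0055, 0.0455, -0.16, 0.5, 0, 0, -0.078, 0.0055, 0.0455, -0.175, 0.5, 0, 0, -0.078, 0.0055, 0.0455, -0.185, 0.5, 0, 0, -0.078, 0.0055, 0.0455, -0.19, 0.5, 0, 0, -0.078, 0.0055, 0.0455, -0.195, 0.5, 0, 0, -0.078, 0.0055, 0.0455, -0.195, 0.5]

```text
time: 4.25
tool_pos: [0.5235, 0.1382, 0.065]
ee_rot: [3.141, -0.001, 0.419]
wrist_force: [0.1, -0.1, 0.0]
width: 0.0472
finger_force: 0.0
```

Call:
move_arm:
  steps: [0, 0, 0, 0, 0, 0, 0.3, 0, 0, 0, 0, 0, 0, 0.2, 0, 0, 0, 0, 0, 0, 0.1, 0, 0, 0, 0, 0, 0, 0, 0, 0, 0, 0, 0, 0, 0, 0, 0, 0, 0, 0, 0, 0]

```text
time: 4.85
tool_pos: [0.5234, 0.1378, 0.0648]
ee_rot: [3.141, -0.0, 0.419]
wrist_force: [-0.1, -1.2, 0.9]
width: 0.0125
finger_force: 30.0
```

Gripped at 12.5 mm with 30 N. Now I turn it.

Call:
move_arm:
  steps: [0, 0, 0.06, 0, 0, 0, 0, 0, 0, 0.15, 0, 0, 0, 0, 0, 0, 0.25, 0, 0, 0, 0, 0, 0, 0.36, 0, 0, 0, 0, 0, 0, 0.48, 0, 0, 0, 0, 0, 0, 0.6, 0, 0, 0, 0, 0, 0, 0.72, 0, 0, 0, 0, 0, 0, 0.84, 0, 0, 0, 0, 0, 0, 0.95, 0, 0, 0, 0, 0, 0, 1.02, 0, 0, 0, 0, 0, 0, 1.05, 0, 0, 0, 0, 0, 0, 1.05, 0, 0, 0, 0]

```text
time: 6.05
tool_pos: [0.5222, 0.1387, 0.0647]
ee_rot: [-3.14, -0.001, 1.469]
wrist_force: [-3.2, 1.0, 3.7]
width: 0.0128
finger_force: 30.0
```

Call:
move_arm:
  steps: [0, 0, 0, 0, 0, 0, 0, 0, 0, 0, 0, 0, 0, 0, 0, 0, 0, 0, 0, 0, 0.2, 0, 0, 0, 0, 0, 0, 0.4, 0, 0, 0, 0, 0, 0, 0.5, 0, 0, 0, 0, 0, 0.02, 0.5, 0, 0, 0, 0, 0, 0.06, 0.5, 0, 0, 0, 0, 0, 0.105, 0.5, 0, 0, 0.05, 0, 0, 0.14, 0.5, 0, 0, 0.15, 0, -0.01, 0.155, 0.5, 0, 0, 0.25, 0, -0.02, 0.16, 0.5, 0, 0, 0.296, 0, -0.02, 0.16, 0.5]

```text
time: 7.25
tool_pos: [0.5242, 0.1171, 0.2262]
ee_rot: [3.138, 0.001, 1.766]
wrist_force: [-0.2, 1.3, -0.5]
width: 0.0467
finger_force: 0.0
```

Call:
move_arm:
  steps: [0, 0, 0, 0, 0, 0, 0.5, 0, 0, 0, 0, 0, 0, 0.5, 0, 0, 0, 0, 0, 0, 0.5]

```text
time: 7.55
tool_pos: [0.523, 0.1183, 0.224]
ee_rot: [-3.141, 0.0, 1.764]
wrist_force: [-0.2, -0.1, 0.6]
width: 0.047
finger_force: 0.0
```

```bash
python3 look.py 2
```

```text
7.55 [0.52300168 0.11825893 0.2240262 ] [-3.14106399e+00  2.65423273e-05  1.76417683e+00] 0.04700934743555657 [ 1.16664859e-01  5.60094237e-02  1.39496613e+00 -6.74692168e-05
  1.69114218e+00 -7.67237248e-02] [-0.21092727 -0.05658435  0.57241379]
knob_top 0.61 [331. 216.] [0.522  0.1365 0.0745]
tongue_tip 0.85 [350. 159.] [0.5315 0.1888 0.0275]
tray_handle 0.93 [423. 216.] [0.5989 0.1538 0.085 ]
tray 0.67 [405. 207.] [0.5991 0.1517 0.01  ]
tray 0.22 [334. 214.] [0.5275 0.1305 0.01  ]
objective 0.8 [405. 258.] [0.6119 0.0989 0.015 ]
canister 0.93 [432.  21.] [0.5814 0.3263 0.015 ]
canister 0.82 [307. 104.] [0.4796 0.2319 0.015 ]
knob 718 [0.5225 0.1381] [0.0458 0.0129] long axis 1.475
handle 768 [0.5986 0.1528] [0.0152 0.0349] long axis 1.76
can 1671 [0.5887 0.2028] [0.0392 0.0399] long axis 2.277
obj 210 [0.6084 0.1029] [0.0165 0.0141] long axis 0.375
```

View pics/w2.png

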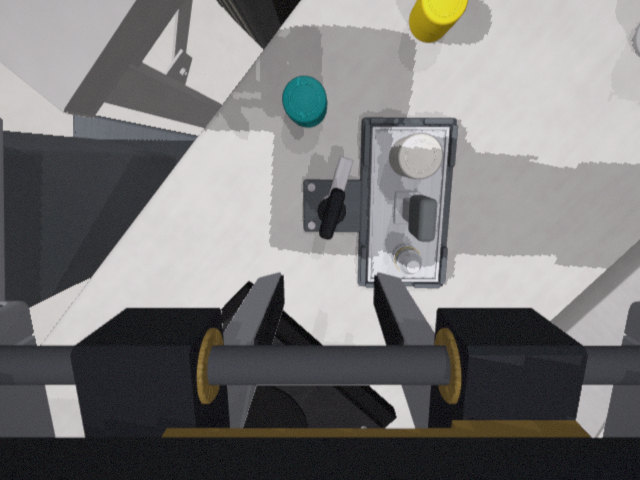

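The tongue now points along (350,159) from the knob at (331,216), so the clamp is at about 1.28 rad and well clear of the tray. The handle is at (423,216), world (0.599,0.1527). I'll descend and grip it.

Call:
move_arm:
  steps: [0, 0, 0, 0.02, 0.009, 0, 0.5, 0, 0, 0, 0.05, 0.023, 0, 0.5, 0, 0, 0, 0.07, 0.032, -0.01, 0.5, 0, 0, 0, 0.076, 0.0345, -0.035, 0.5, 0, 0, 0, 0.076, 0.0345, -0.065, 0.5, 0, 0, 0, 0.076, 0.0345, -0.09, 0.5, 0, 0, 0, 0.076, 0.0345, -0.11, 0.5, 0, 0, 0, 0.076, 0.0345, -0.125, 0.5, 0, 0, 0, 0.076, 0.0345, -0.137, 0.5, 0, 0, 0, 0.076, 0.0345, -0.1445, 0.5, 0, 0, 0, 0.076, 0.0345, -0.1445, 0.5]

```text
time: 9.0
tool_pos: [0.5986, 0.1527, 0.0792]
ee_rot: [-3.14, -0.0, 1.765]
wrist_force: [-0.1, 1.4, 0.5]
width: 0.0474
finger_force: 0.0
```

Call:
move_arm:
  steps: [0, 0, 0, 0, 0, 0, 0.4, 0, 0, 0, 0, 0, 0, 0.35, 0, 0, 0, 0, 0, 0, 0.3, 0, 0, 0, 0, 0, 0, 0.26, 0, 0, 0, 0, 0, 0, 0.22, 0, 0, 0, 0, 0, 0, 0.19, 0, 0, 0, 0, 0, 0, 0.16, 0, 0, 0, 0, 0, 0, 0.1, 0, 0, 0, 0, 0, 0, 0, 0, 0, 0, 0, 0, 0, 0, 0, 0, 0, 0, 0, 0, 0]

```text
time: 10.1
tool_pos: [0.5984, 0.1526, 0.08]
ee_rot: [-3.14, 0.0, 1.765]
wrist_force: [-5.2, -1.1, 3.3]
width: 0.015
finger_force: 30.0
```

Gripped at 15 mm with 30 N. There is a slight side load, so I'll ease it off and lift slowly.

Call:
move_arm:
  steps: [0, 0, 0, -0.0005, 0, 0, 0, 0, 0, 0, -0.0008, 0, 0.001, 0, 0, 0, 0, -0.0008, 0, 0.003, 0, 0, 0, 0, -0.0008, 0, 0.005, 0, 0, 0, 0, -0.0008, 0, 0.008, 0, 0, 0, 0, -0.0008, 0, 0.011, 0, 0, 0, 0, -0.0008, 0, 0.014, 0, 0, 0, 0, -0.0008, 0, 0.018, 0, 0, 0, 0, -0.0008, 0, 0.022, 0, 0, 0, 0, -0.0008, 0, 0.026, 0, 0, 0, 0, -0.0008, 0, 0.029, 0, 0, 0, 0, -0.0008, 0, 0.03, 0]

```text
time: 11.3
tool_pos: [0.5985, 0.1528, 0.1107]
ee_rot: [3.14, 0.0, 1.765]
wrist_force: [0.3, 0.2, -3.9]
width: 0.0149
finger_force: 30.0
```

Run:
```python
from h import *
o=get_obs();print(o["time"],o["tool_pos"],o["wrist_force"],o["wrist_torque"],o["width"])
p,d=snapshot("side"); cv2.imwrite("pics/s3.png",cv2.resize(p[210:360,240:440,::-1],None,fx=4,fy=4,interpolation=cv2.INTER_CUBIC))
```

```text
11.3 [0.59854321 0.1527506  0.11068938] [ 0.34651639  0.15864356 -3.88103539] [ 0.01584524 -0.09528078  0.01072919] 0.014941494368092962
```

View pics/s3.png

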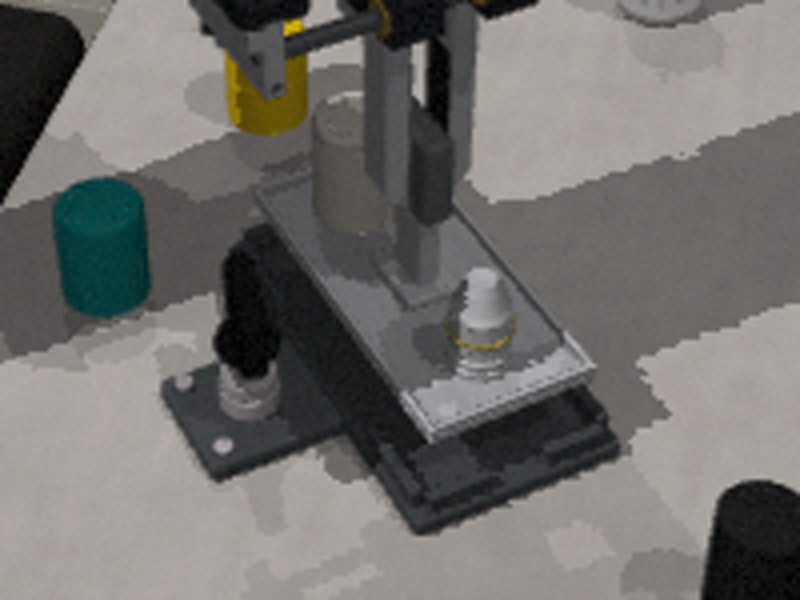

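The tray has risen level: its near corner at (430,430) is clear of the rails, and the canister (345,160) and objective (480,325) are both standing. The wrist force of 3.9 N equals the loaded tray's weight. I'll lift another 70 mm.

Call:
move_arm:
  steps: [0, 0, 0, 0, 0, 0.002, 0, 0, 0, 0, 0, 0, 0.006, 0, 0, 0, 0, 0, 0, 0.012, 0, 0, 0, 0, 0, 0, 0.02, 0, 0, 0, 0, 0, 0, 0.028, 0, 0, 0, 0, 0, 0, 0.036, 0, 0, 0, 0, 0, 0, 0.044, 0, 0, 0, 0, 0, 0, 0.052, 0, 0, 0, 0, 0, 0, 0.06, 0, 0, 0, 0, 0, 0, 0.066, 0, 0, 0, 0, 0, 0, 0.069, 0, 0, 0, 0, 0, 0, 0.07, 0]

```text
time: 12.55
tool_pos: [0.5984, 0.1528, 0.1805]
ee_rot: [3.141, 0.0, 1.765]
wrist_force: [-0.2, -0.2, -4.3]
width: 0.0147
finger_force: 30.0
```

Call:
move_arm:
  steps: [0, 0, 0, 0, 0, 0, 0, 0, 0, 0, 0, 0, 0, 0, 0, 0, 0, 0, 0, 0, 0, 0, 0, 0, 0, 0, 0, 0, 0, 0, 0, 0, 0, 0, 0, 0, 0, 0, 0, 0, 0, 0, 0, 0, 0, 0, 0, 0, 0, 0, 0, 0, 0, 0, 0, 0]

```text
time: 13.35
tool_pos: [0.5983, 0.1527, 0.18]
ee_rot: [3.141, 0.0, 1.765]
wrist_force: [-0.3, 0.2, -4.3]
width: 0.0146
finger_force: 30.0
```

Run:
```python
from h import *
o=get_obs();print(o["time"],o["tool_pos"],o["wrist_force"],o["wrist_torque"],o["width"],abs(np.array(o["qvel"])).max())
p,d=snapshot("side"); cv2.imwrite("pics/s4.png",cv2.resize(p[210:360,240:440,::-1],None,fx=4,fy=4,interpolation=cv2.INTER_CUBIC))
```

```text
13.35 [0.59826424 0.15272309 0.18003809] [-0.25496666  0.22694134 -4.25226941] [ 0.00251901 -0.14573129  0.02837132] 0.014597471365901256 0.002225870781201043
```

View pics/s4.png

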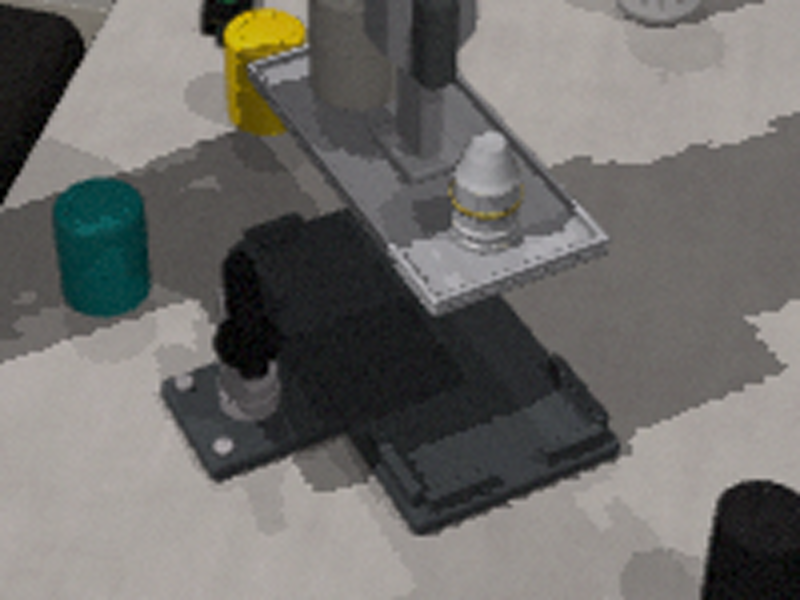

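The tray is about 10 cm up with the objective (487,190) and canister (350,55) standing. Before handing in, I'll check how level it is and whether it creeps.

Run:
```python
from h import *
for k in range(4):
    p,d=snapshot("side"); P=cloud("side",d)
    c=np.array([.5984,.1527]);q=P[:,:2]-c;a=.195
    x=q@[np.cos(a),np.sin(a)];y=q@[-np.sin(a),np.cos(a)]
    s=(abs(x)<.034)&(abs(y)<.075)&(abs(P[:,2]-.115)<.007)
    A=np.c_[x[s],y[s],np.ones(s.sum())];z=P[s,2];w=np.ones(len(z),bool)
    for _ in range(4):
        f=np.linalg.lstsq(A[w],z[w],rcond=None)[0];w=abs(A@f-z)<.002
    print(s.sum(),w.sum(),np.round(f,4))
    o=get_obs();print(o["time"],o["width"],o["tool_pos"])
```

```text
1668 1364 [-0.0009 -0.      0.1152]
13.45 0.01478295864393544 [0.59826945 0.15271983 0.1800413 ]
1633 1339 [ 0.0021 -0.      0.1152]
13.5 0.014907017469902802 [0.59826747 0.15269786 0.18004385]
1651 1343 [0.0018 0.0014 0.1152]
13.55 0.014498889048000067 [0.59827285 0.15271353 0.18001283]
1652 1355 [0.0009 0.0006 0.1152]
13.6 0.014587214902892873 [0.59826297 0.1527019  0.1800311 ]
```

The tray is level to about 0.002 rad and steady.

```bash
python3 -c "
from bench import *
print(close_job())"
```

```text
the job is handed in; nothing more can be done
None
```

The job is handed in, with no verdict shown: the clamp is about 1.28 rad off, and the tray is held steady about 10 cm above its nest, level within about 0.002 rad, with both parts standing.

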